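# Ease the sagging bolt out of its bent keeper and hold the mould locker's gate ajar

## Robot

A 6-joint arm with a two-finger parallel gripper is mounted at the origin on a cart in front of the work surface, level with it; the furniture and walls round the work are solid. World frame = base frame: x ahead of the robot, y to its left, z up, the work surface at z = 0. Lengths are in m, angles in rad, forces in N, time in s.
With the tool pointing down it reaches from about 0.35 to 0.925 m from the base axis. Payload 6.4 kg.
Tool frame: the origin (TCP) lies at the very end of the fingers, on their centre line; the grasp point (between the pads) lies 19 mm behind it (grip_depth is the distance from the TCP to the grasp point, in m); z points along the fingers, y is the direction in which the jaws open and shut (so a half turn about z gives the same grasp; the last joint's range is limited). The gripper opens to 85 mm and grips with 20 to 120 N. Pads are 22 mm wide; open, the fingers measure 114 mm over their backs; the gripper's body (76 mm by 85 mm) begins 54 mm behind the grasp point. The pads swing forward as they close: fully open they stand 13 mm farther back than shut.
Start: joints at [-1.484, 0.245, 1.558, -0, 1.339, -0.174], TCP at [0.168, -0.628, 0.231] pointing down, gripper open.
Joint ranges: [-3.13, 3.13], [-1.02, 2.26], [0.13, 2.54], [-0.95, 4.09], [0.21, 2.88], [-2.74, 2.74]. Speed limits (rad/s): [2.57, 2.57, 3.14, 3.14, 3.14, 3.14].

## Interface

Orientations are given as a unit quaternion [x, y, z, w].
In Python, from plant import sense, camera, camera_info, close_job, grip_depth gives the robot as it stands. The module is installed in compiled form; this text tells all that it offers.
- The arm moves only by the tool play_rows, never from a script. Its argument "moves" is a list of rows, each a list of 6 numbers: the shift along the tool's x, y, z in units of 30 cm (1.0 is 30 cm), then the turn, a rotation vector about the tool's x, y, z in units of 2 rad (1.0 is 2 rad). In form: [[tx, ty, tz, rx, ry, rz], ...]. A call has exactly 10 rows; each row is the pose to reach, as a shift and turn from the pose commanded when the call began, along the tool's axes at that moment; what a row does not reach only later rows make up. A row lasts 1/8 s, in which the tool goes at most 62.5 mm and 10.7 degrees, less where a joint would pass 70% of its speed; a pose out of reach is approached as far as the arm can. A call with a number of a shift or a turn outside -1 to 1 is refused whole. A call with a gripper value outside its range is refused whole. "jaw" is the opening, from 0 (shut) to 1 (fully open), set as the call begins (left out, the last holds). The fingers move at their own pace and stop on an object; "newtons" is the grip in N (left out, the last holds). Time passes only in rows, so rows that repeat a pose let the fingers close, or fill a call up. It gives the time, the measured TCP pose, the force and the opening at its end, in the units of the state.
- sense(): the state, without advancing time (a new reading comes with each control period).
- camera(name): name is "side" or "top"; returns (picture, depth): 420x560x3 uint8, red, green, blue; 420x560 float32, m along the optical axis (not along the pixel's ray), 0 where there is no reading.
- camera_info(name): a dict with "fx", "fy", "cx", "cy" (pixels), "extrinsics" (4x4, takes a point from camera to world coordinates). Camera axes: x right, y down, z forward; pixel columns grow to the right and rows downward; lengths in m; the calibration is good to about 2 mm. A picture is of the moment at which its call begins. camera_info takes no time and is no camera call.
- close_job(): hands the job in, once; it reports no verdict.
The state is a dict: "t": time; "q": joint angles; "qvel": joint speeds; "tau": joint torques, N m; "tcp_pos": TCP position; "tcp_rot": TCP orientation; "contact_force": force on the tool from outside, world axes, zero at the start; "ft_torque": the same for the moment, N m; "width": finger opening in m.
Only numpy, scipy, OpenCV 4.12 (cv2) and the standard library are available. Lean on these libraries where they do the work, as an engineer would, in place of code of your own. Each camera call takes 0.05 s, during which the arm holds its last target. There are 200 camera calls.

## Task

The bolt on the mould locker's gate has dropped behind the bent-up lip of its keeper. Take it by its upright ball knob, lift it over the lip and draw it back clear of the keeper without wrenching at the keeper, then pull the self-closing gate open by about a hand's width (9 cm at its free edge) and finish still holding it there, bolt drawn, so that I can reach the moulds; leave the moulds, spray can and tweezers alone.

Things in the scene. Friction and masses are not known exactly. Their poses are not given: they have to be found in the camera images.
- locker: low cage of grey steel frame and thin wire bars, 120 deep (its x) x 240 wide (its y) x 106 mm high, fixed on the bench, gate in its front (its -x side, towards the robot). Origin: centre of its underside; z up. Its place and yaw vary.
- hinge (a point): point on the gate's upright hinge axis, 60 mm above the bench, at the locker's front right corner (locker frame x -66, y -104 mm); fixed, axes as the locker's
- gate (a joint): angle of the gate, rad: 0 shut; grows as its free (left, locker +y) edge swings out towards locker -x, anticlockwise seen from above; free to 1.5. Gate about 190 mm from hinge axis to free edge, 102 mm high. Its spring hinges push it shut with 0.2 N m when shut and 0.37 N m at 0.45 rad, so let go it falls shut.
- gate_edge (a point): middle of the gate's free upright edge, 60 mm above the bench, 194 mm from the hinge axis
- barrel (a joint): lift of the bolt, rad: the bolt's barrel plate (160 mm long, on the front of the gate) hangs by one screw 20 mm from the hinge axis; 0 = drooped under its own weight with the nose down in the keeper (rod 0.08 rad below level), grows as the nose rises, at most 0.105. At the start the knob stands about 120 mm in front of that screw, so 0.105 is 12.5 mm of lift at the knob (and the knob leans back by 4 mm). At 0.055 (6.7 mm at the knob) or more the nose passes over the lip.
- bolt (a joint): draw of the bolt, m: 0 pushed fully home, grows as it slides towards the hinge (locker -y while the gate is shut), at most 0.040; starts at 0.004 to 0.007. Drooped, it stops against the lip at about 0.008. Above 0.030 the nose is clear of the keeper and the gate can swing. Slides with about 1 N and stays where it is left.
- knob (a point): centre of the bolt's ball knob, a 20 mm steel ball on an 8 mm upright stem that rises from the rod, ball centre 54 mm above the rod and 132 mm above the bench when drooped, higher than the locker's top; it moves with the bolt. Grip it from above. Its y axis points along the rod to the nose, z along the stem. From the hinge axis it lies about (150 mm less the draw of the bolt) along the gate towards the free edge and 6 mm in front.
- nose (a point): end of the bolt's nose. The 9 mm rod is cranked down by 12 mm near its end and the nose runs on for 14 mm; at the start it lies in the keeper
- keeper: steel staple, 18 mm wide, on the jamb at the left of the gate: floor, roof and two front straps from 52 to 102 mm above the bench, 3 mm thick; its edge towards the gate is bent up into a lip whose top is 65 mm above the bench, 9 mm over the underside of the drooped nose. Fixed; its origin is the locker's origin.
- mould_a: pink rubber mould, 64x46x23 mm, loose on the locker's floor; origin under its centre
- mould_b: pink rubber mould, 80x57x31 mm, loose on the locker's floor; origin under its centre
- release_spray: white and blue spray can, 62 mm across, 190 mm high, upright on the bench right of the locker; origin under its centre
- tweezers: steel tweezers, 122 mm long, lying on the bench right of the locker; origin under its centre

How it is judged:
On the way, in this order (a step that is already met when the one before it is completed fails the run):
1. the bolt is drawn clear of the keeper while the gate is still shut (value of joint bolt above 0.03 m and value of joint gate below 0.08 rad), for 0.1 s.
2. the gate is pulled ajar (value of joint gate above 0.34 rad), for 0.2 s.
At the end, for the whole second after the job is handed in: The gate stands still between 0.34 and 0.62 rad open (6.5 to 12 cm at its free edge), held there by the fingers, on the knob or on the gate itself, against its closing spring, the bolt drawn at least 28 mm (value of joint gate between 0.34 and 0.62 rad and velocity of joint gate between -0.08 and 0.08 rad/s and value of joint bolt above 0.028 m and contact force between the fingers and gate above 1 N); the arm keeps its last pose, push and grip.
It fails at once if the bolt is wrenched against the keeper with more than 40 N (contact force between bolt and keeper above 40 N).
It fails at once if the gate is flung wide open, past 0.9 rad (value of joint gate above 0.9 rad).
It fails at once if a mould in the locker is moved by more than 15 mm (distance of any of mould_a, mould_b from where it was at the start of the episode above 0.015 m).
It fails at once if the spray can or the tweezers are moved by more than 20 mm (distance of any of release_spray, tweezers from where it was at the start of the episode above 0.02 m).
It also fails if it takes over 43 s, if anything falls off the work surface, if the arm or the gripper's body presses on something with over 40 N, if the wrist force passes 120 N, or if a joint passes its speed limit or range.

## Working session

There is one attempt and no reset: what is moved stays moved. The work goes in short steps, Python scripts to look and compute and a tool call to move; the robot and the scene stay as the last step left them, time stands still between calls to the robot, and variables do not carry over. Pictures are saved under pics/ and viewed, on a budget of 10 in all, crops included, one or two more only if the job needs it, and the job is handed in when it is done.

Besides the shell and the picture viewer there is one more tool, called after ">>>" as name(argument=value, ...), one argument or row to a line, values as JSON. play_rows: Moves the arm, as the interface text tells. Its arguments: {"type":"object","properties":{"moves":{"type":"array"},"jaw":{"type":"number"},"newtons":{"type":"number"}},"required":["moves"]}

```bash
mkdir -p pics; cat > h.py <<'E'
from plant import *
import numpy as np, cv2
from scipy.spatial.transform import Rotation as R
def snap(n,f):
    p,d=camera(n); np.savez(f'pics/{f}.npz',p=p,d=d); cv2.imwrite(f'pics/{f}.png',p[:,:,::-1]); return p,d
def w(n,u,v,z):
    i=camera_info(n); c=np.array([(u-i['cx'])/i['fx']*z,(v-i['cy'])/i['fy']*z,z,1]); return (np.array(i['extrinsics'])@c)[:3]
def cloud(n,d):
    i=camera_info(n); v,u=np.mgrid[:d.shape[0],:d.shape[1]]
    c=np.stack([(u-i['cx'])/i['fx']*d,(v-i['cy'])/i['fy']*d,d,np.ones_like(d)],-1); return (c@np.array(i['extrinsics']).T)[...,:3]
E
python3 - <<'E'
from h import *
s=sense();print(s)
for n in('top','side'): snap(n,n+'0');print(camera_info(n))
print(grip_depth)
E
```

```text
{'t': 0.0, 'q': array([-1.48407613e+00,  2.45805143e-01,  1.55903430e+00, -2.20889638e-06,
        1.33872903e+00, -1.74082606e-01]), 'qvel': array([-8.74185455e-04,  9.90664864e-04,  7.42519130e-05, -2.13457269e-03,
       -1.98878726e-03, -2.24971982e-04]), 'tau': array([-5.17592835e-04, -4.29507995e+01, -3.26126003e+01, -1.28290771e-04,
        5.39219705e-03,  1.39573473e-05]), 'tcp_pos': array([ 0.16757227, -0.62743491,  0.23017514]), 'tcp_rot': array([ 9.91509261e-01,  1.30032336e-01,  4.20657889e-05, -9.87014049e-04]), 'contact_force': array([-0.11593937, -0.0385454 , -0.30258468]), 'ft_torque': array([ 0.01225427, -0.02521972, -0.02367977]), 'width': 0.08549131277390365}
{'fx': 478.9113607983184, 'fy': 478.9113607983184, 'cx': 273.1438982071014, 'cy': 209.47228684132796, 'extrinsics': array([[-0.00300574, -0.99275256,  0.12013877,  0.35830613],
       [-0.99999424,  0.00279474, -0.00192479, -0.31933618],
       [ 0.00157509, -0.12014386, -0.99275524,  0.98342185],
       [ 0.        ,  0.        ,  0.        ,  1.        ]])}
{'fx': 536.0246266387925, 'fy': 536.0246266387925, 'cx': 276.10930264669634, 'cy': 212.90881577949702, 'extrinsics': array([[ 9.36664522e-01, -1.90171195e-01,  2.94099457e-01,
         2.16591986e-01],
       [-3.50227443e-01, -5.07261877e-01,  7.87417377e-01,
        -1.00855497e+00],
       [-5.58661001e-04, -8.40547622e-01, -5.41737375e-01,
         5.73424769e-01],
       [ 0.00000000e+00,  0.00000000e+00,  0.00000000e+00,
         1.00000000e+00]])}
0.0187
```

View pics/top0.png

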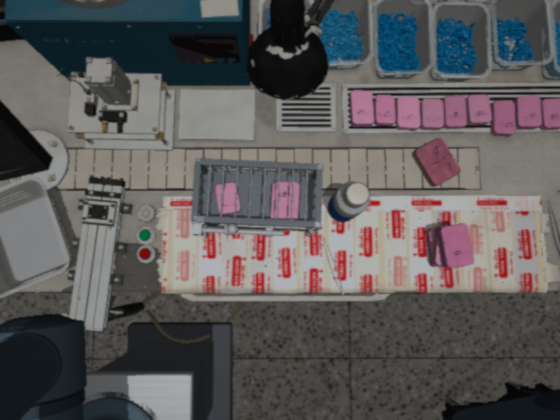

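View pics/side0.png

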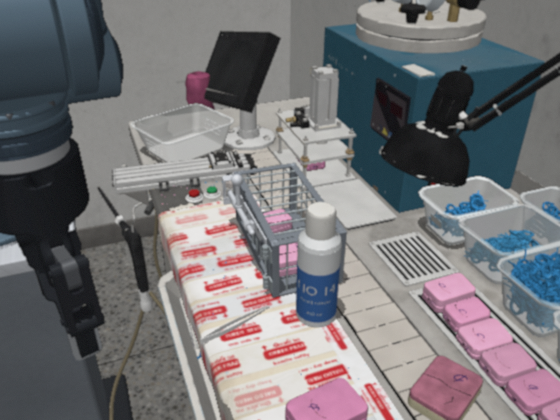

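The top view shows the locker at about (195–322, 160–232), with the knob near (233, 229). The can is at (350, 200) and the tweezers at (333, 265). In the side view the knob is near (236, 182).

```bash
python3 - <<'E'
from h import *
t=np.load('pics/top0.npz');s=np.load('pics/side0.npz')
T=cloud('top',t['d']);S=cloud('side',s['d'])
for nm,C in(('top',T),('side',S)):
    m=(C[...,2]>.115)&(C[...,2]<.15)&(C[...,0]>.25)&(C[...,0]<.5)&(C[...,1]<0)&(C[...,1]>-.4)
    v,u=np.nonzero(m); P=C[m]; 
    n,l=cv2.connectedComponents(m.astype(np.uint8))
    for k in range(1,n):
        q=l==k
        if q.sum()>8: print(nm,q.sum(),C[q].min(0).round(4),C[q].max(0).round(4),np.argwhere(q).mean(0))
m=(T[...,2]>.09)&(T[...,2]<.115)&(T[...,0]>.3)&(T[...,0]<.55)&(T[...,1]>-.44)&(T[...,1]<-.1)
P=T[m][:,:2].astype(np.float32);print(len(P),cv2.minAreaRect(P),cv2.boxPoints(cv2.minAreaRect(P)))
im=np.hstack([cv2.resize(t['p'][140:260,180:380],None,fx=3.9,fy=3.9,interpolation=2)]);cv2.imwrite('pics/c1.png',im[:,:,::-1])
E
```

```text
top 100 [ 0.4175 -0.2569  0.1288] [ 0.4373 -0.2389  0.1426] [228.61 232.1 ]
side 133 [ 0.4197 -0.2611  0.115 ] [ 0.4384 -0.2439  0.1452] [180.88721805 236.90977444]
2901 ((0.48507681488990784, -0.3044288754463196), (0.12991468608379364, 0.26991453766822815), 0.07359766215085983) [[ 0.41994616 -0.16955517]
 [ 0.42029288 -0.43946946]
 [ 0.5502075  -0.43930256]
 [ 0.5498607  -0.1693883 ]]
```

View pics/c1.png

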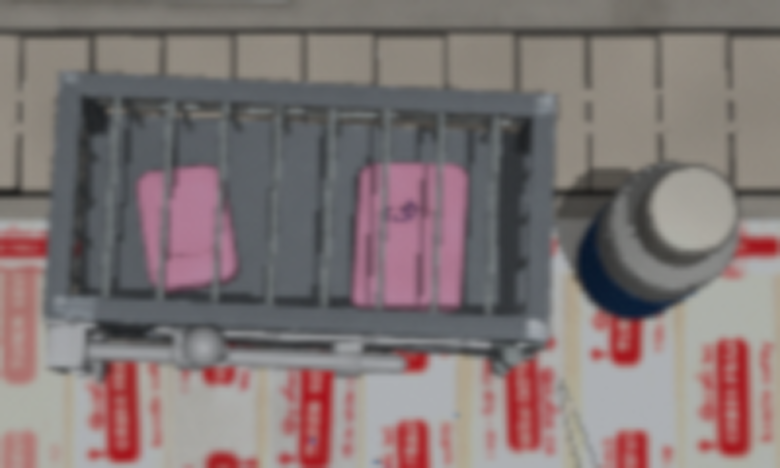

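The knob is near (0.428, -0.250, 0.132) and the locker yaw is about -0.045. I'll grip with the jaws across the gate and set off now.

>>> play_rows(
  moves=[
    [0.09,-0.077,0,0,0,-0.063],
    [0.18,-0.154,0,0,0,-0.126],
    [0.27,-0.231,0,0,0,-0.189],
    [0.36,-0.308,0,0,0,-0.252],
    [0.45,-0.385,0,0,0,-0.315],
    [0.54,-0.462,0,0,0,-0.378],
    [0.63,-0.539,0,0,0,-0.441],
    [0.72,-0.616,0,0,0,-0.504],
    [0.81,-0.693,0,0,0,-0.567],
    [0.9,-0.77,0,0,0,-0.63],
  ],
  jaw=0.6,
  newtons=60,
)

```text
t: 1.35
tcp_pos: [0.3693, -0.334, 0.2309]
tcp_rot: [0.723, 0.691, 0.0, -0.0]
contact_force: [0.9, -0.4, 0.5]
width: 0.0513
```

```bash
cat >> h.py <<'E'
def plan(p,yaw):  # tool x yaw angle, tool pointing down; print shift/turn units relative to the measured pose
    s=sense(); A=R.from_quat(s['tcp_rot']); B=R.from_euler('z',yaw)*R.from_euler('x',np.pi)
    print('t',s['t'],'tcp',s['tcp_pos'].round(4),'yaw',np.arctan2(*A.as_matrix()[[1,0],[0,0]]).round(3),'w',s['width'].round(4),'F',s['contact_force'].round(1))
    print('d',(A.inv().apply(np.array(p)-s['tcp_pos'])/.3).round(3),(A.inv()*B).as_rotvec().round(3)/2)
E
python3 - <<'E'
from h import *
plan([.428,-.250,.185],1.526)
plan([.428,-.250,.115],1.526)
E
```

```text
Traceback (most recent call last):
  File "h.py", line 13, in plan
    print('t',s['t'],'tcp',s['tcp_pos'].round(4),'yaw',np.arctan2(*A.as_matrix()[[1,0],[0,0]]).round(3),'w',s['width'].round(4),'F',s['contact_force'].round(1))
                                                                                                            ^^^^^^^^^^^^^^^^
AttributeError: 'float' object has no attribute 'round'
```

>>> play_rows(
  moves=[
    [0.05,0.03,0,0,0,0],
    [0.1,0.06,0,0,0,0],
    [0.15,0.09,0,0,0,0],
    [0.2,0.12,0,0,0,0],
    [0.25,0.15,0,0,0,0],
    [0.28,0.18,0.03,0,0,0],
    [0.28,0.183,0.07,0,0,0],
    [0.28,0.183,0.11,0,0,0],
    [0.28,0.183,0.13,0,0,0],
    [0.28,0.183,0.13,0,0,0],
  ],
)

```text
t: 2.6
tcp_pos: [0.4275, -0.2541, 0.1915]
tcp_rot: [0.725, 0.689, -0.0, -0.001]
contact_force: [0.1, 0.5, 0.8]
width: 0.0511
```

```bash
sed -i "s/s\['width'\].round(4)/round(float(s['width']),4)/" h.py
python3 - <<'E'
from h import *
p,d=snap('side','s1');p2,d2=snap('top','t1')
C=cloud('side',d)
m=(C[...,2]>.112)&(C[...,2]<.150)&(abs(C[...,0]-.428)<.03)&(abs(C[...,1]+.25)<.03)
print(m.sum(),C[m].min(0),C[m].max(0),np.median(C[m],0))
a=cv2.resize(p[120:240,170:310],None,fx=5,fy=5,interpolation=2)
cv2.imwrite('pics/s1c.png',a[:,:,::-1])
plan([.428,-.250,.113],1.526)
i=camera_info('side');
s=sense();E=np.linalg.inv(i['extrinsics'])
for q in(s['tcp_pos'],[.428,-.25,.132]):
    c=E@np.r_[q,1];u,v=c[0]/c[2]*i['fx']+i['cx'],c[1]/c[2]*i['fy']+i['cy'];print(u,v,(u-170)*5,(v-120)*5)
E
```

```text
138 [ 0.42000235 -0.26112481  0.11219048] [ 0.43842378 -0.24361516  0.14438337] [ 0.42830586 -0.25501709  0.13598065]
t 2.7 tcp [ 0.428  -0.2544  0.1925] yaw 1.52 w 0.0511 F [ 0.7 -0.1 -0.6]
d [ 0.015 -0.001  0.265] [ 0.     0.    -0.003]
235.13769941710322 149.14120275642875 325.68849708551613 145.70601378214377
235.90389138790906 180.7267268617984 329.5194569395453 303.633634308992
```

View pics/s1c.png

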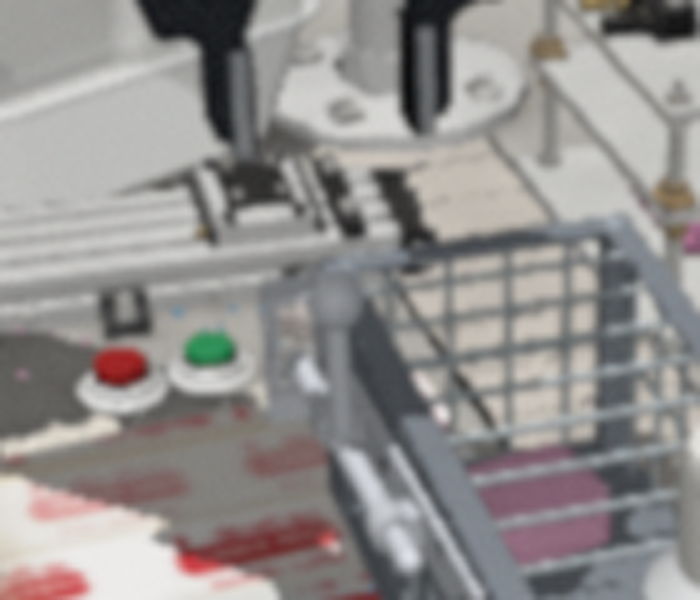

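The ball is at crop pixel (337, 298), centred between the fingers, which are at about (235, 140) and (427, 120). Descending and gripping.

>>> play_rows(
  moves=[
    [0.013,0.003,0.04,0,0,0],
    [0.013,0.003,0.09,0,0,0],
    [0.013,0.003,0.14,0,0,0],
    [0.013,0.003,0.19,0,0,0],
    [0.013,0.003,0.23,0,0,0],
    [0.013,0.003,0.25,0,0,0],
    [0.013,0.003,0.262,0,0,0],
    [0.013,0.003,0.262,0,0,0],
    [0.013,0.003,0.262,0,0,0],
    [0.013,0.003,0.262,0,0,0],
  ],
)

```text
t: 3.95
tcp_pos: [0.4293, -0.2504, 0.1141]
tcp_rot: [0.725, 0.689, 0.0, 0.0]
contact_force: [0.0, -1.2, 0.1]
width: 0.0507
```

>>> play_rows(
  moves=[
    [0,0,0,0,0,0],
    [0,0,0,0,0,0],
    [0,0,0,0,0,0],
    [0,0,0,0,0,0],
    [0,0,0,0,0,0],
    [0,0,0,0,0,0],
    [0,0,0,0,0,0],
    [0,0,0,0,0,0],
    [0,0,0,0,0,0],
    [0,0,0,0,0,0],
  ],
  jaw=0,
  newtons=50,
)

```text
t: 5.2
tcp_pos: [0.4286, -0.2502, 0.1139]
tcp_rot: [0.725, 0.689, -0.0, -0.001]
contact_force: [-4.6, 1.5, 5.4]
width: 0.0173
```

```bash
python3 - <<'E'
from h import *
p,d=snap('side','s2')
C=cloud('side',d)
a=cv2.resize(p[130:220,180:295],None,fx=6,fy=6,interpolation=2)
cv2.imwrite('pics/s2c.png',a[:,:,::-1])
plan([.428,-.250,.113],1.526)
E
```

```text
t 5.25 tcp [ 0.4286 -0.2502  0.1139] yaw 1.521 w 0.0174 F [-5.5  0.8  5. ]
d [ 0.    -0.002  0.003] [-0.0005 -0.     -0.0025]
```

View pics/s2c.png

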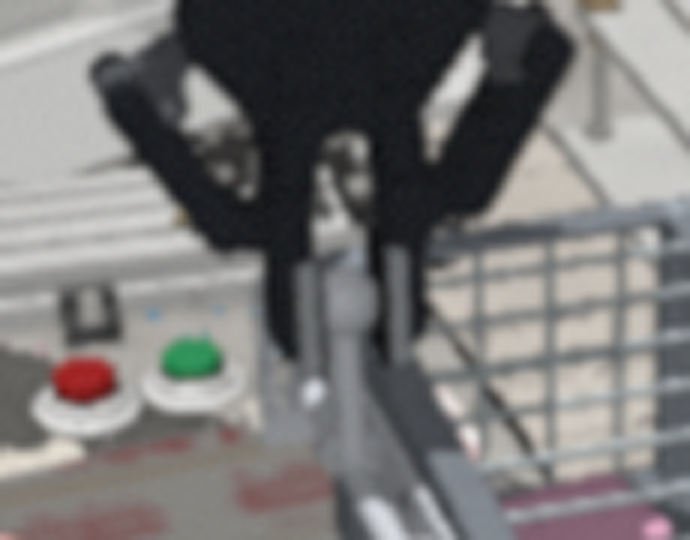

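The ball sits mid-pad, with its centre at (350, 303) and the pads spanning rows 245–365. Next I'll lift 10 mm with a slight lean back.

>>> play_rows(
  moves=[
    [-0.001,0,-0.004,0,0,0],
    [-0.002,0,-0.008,0,0,0],
    [-0.004,0,-0.012,0,0,0],
    [-0.005,0,-0.016,0,0,0],
    [-0.007,0,-0.02,0,0,0],
    [-0.008,0,-0.024,0,0,0],
    [-0.009,0,-0.028,0,0,0],
    [-0.01,0,-0.031,0,0,0],
    [-0.011,0,-0.034,0,0,0],
    [-0.011,0,-0.034,0,0,0],
  ],
)

```text
t: 6.5
tcp_pos: [0.4284, -0.2534, 0.1236]
tcp_rot: [0.725, 0.689, -0.0, -0.001]
contact_force: [-5.3, -0.3, -2.9]
width: 0.0168
```

```bash
python3 - <<'E'
from h import *
p,d=snap('side','s3')
a=cv2.resize(p[130:250,180:310],None,fx=5,fy=5,interpolation=2)
cv2.imwrite('pics/s3c.png',a[:,:,::-1])
plan([.428,-.250,.113],1.526)
E
```

```text
t 6.55 tcp [ 0.4285 -0.2534  0.1236] yaw 1.521 w 0.0173 F [-4.9 -0.8 -3. ]
d [ 0.011 -0.002  0.035] [-0.0005 -0.     -0.0025]
```

View pics/s3c.png

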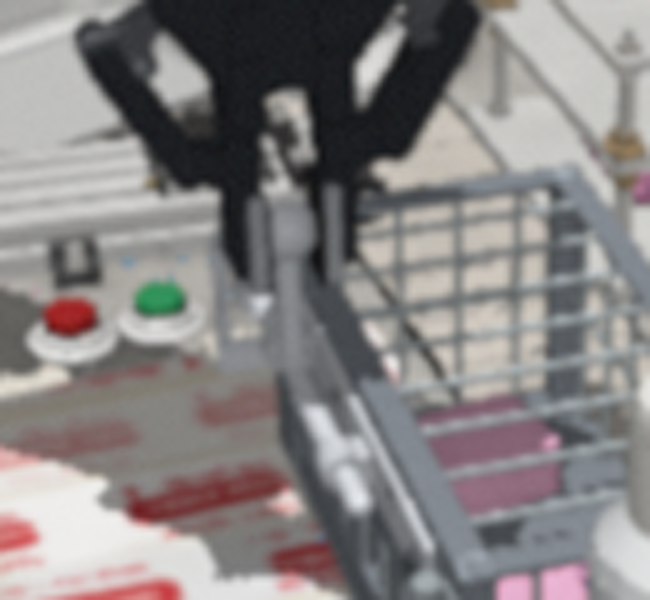

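The bolt is lifted: the ball rose by 5 px, about 10 mm. Drawing it back in a straight line.

>>> play_rows(
  moves=[
    [-0.006,0,0,0,0,0],
    [-0.012,0,0,0,0,0],
    [-0.018,0,0,0,0,0],
    [-0.024,0,0,0,0,0],
    [-0.03,0,0,0,0,0],
    [-0.036,0,0,0,0,0],
    [-0.042,0,0,0,0,0],
    [-0.048,0,0,0,0,0],
    [-0.052,0,0,0,0,0],
    [-0.052,0,0,0,0,0],
  ],
)

```text
t: 7.8
tcp_pos: [0.4276, -0.2687, 0.1235]
tcp_rot: [0.725, 0.689, -0.0, -0.001]
contact_force: [-5.8, -1.1, -3.9]
width: 0.017
```

>>> play_rows(
  moves=[
    [-0.006,0,0,0,0,0],
    [-0.012,0,0,0,0,0],
    [-0.018,0,0,0,0,0],
    [-0.024,0,0,0,0,0],
    [-0.03,0,0,0,0,0],
    [-0.036,0,0,0,0,0],
    [-0.042,0,0,0,0,0],
    [-0.048,0,0,0,0,0],
    [-0.054,0,0,0,0,0],
    [-0.054,0,0,0,0,0],
  ],
)

```text
t: 9.05
tcp_pos: [0.4267, -0.285, 0.1234]
tcp_rot: [0.725, 0.689, -0.0, -0.001]
contact_force: [-5.5, 0.6, -4.1]
width: 0.0173
```

```bash
python3 - <<'E'
from h import *
p,d=snap('side','s4')
a=cv2.resize(p[130:250,180:310],None,fx=5,fy=5,interpolation=2)
cv2.imwrite('pics/s4c.png',a[:,:,::-1])
plan([.428,-.250,.113],1.526)
E
```

```text
t 9.1 tcp [ 0.4267 -0.285   0.1234] yaw 1.521 w 0.0172 F [-5.9  0.8 -3.8]
d [ 0.117 -0.002  0.035] [-0.0005 -0.0005 -0.0025]
```

View pics/s4c.png

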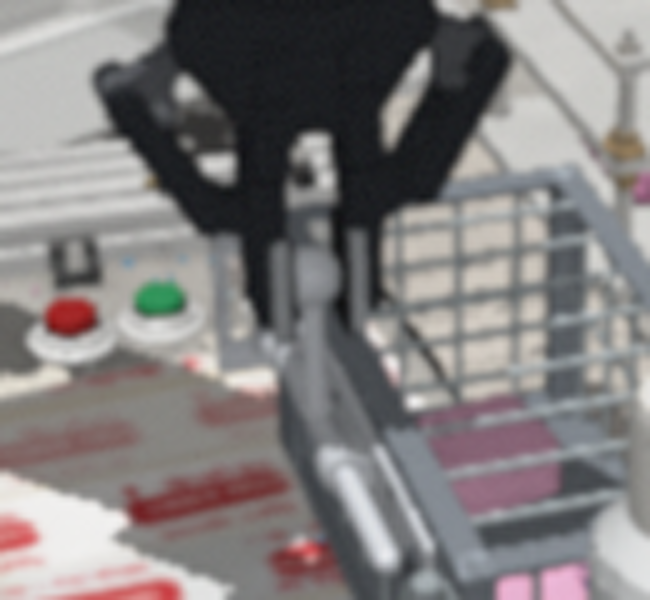

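The bolt has drawn with the gripper to about 37 mm (ball now at (317, 275)), and forces stay small. Swinging the gate along its arc, first to 0.25 rad.

>>> play_rows(
  moves=[
    [-0.0006,-0.0094,0,0,0,-0.0125],
    [-0.0015,-0.0188,0,0,0,-0.025],
    [-0.0026,-0.0282,0,0,0,-0.0375],
    [-0.0039,-0.0376,0,0,0,-0.05],
    [-0.0054,-0.0469,0,0,0,-0.0625],
    [-0.0072,-0.0561,0,0,0,-0.075],
    [-0.0093,-0.0653,0,0,0,-0.0875],
    [-0.0115,-0.0745,0,0,0,-0.1],
    [-0.0139,-0.0835,0,0,0,-0.1125],
    [-0.0166,-0.0926,0,0,0,-0.125],
  ],
)

```text
t: 10.35
tcp_pos: [0.3992, -0.2889, 0.1239]
tcp_rot: [0.632, 0.775, 0.0, 0.0]
contact_force: [3.3, 1.1, -4.7]
width: 0.0166
```

>>> play_rows(
  moves=[
    [-0.0006,-0.0094,0,0,0,-0.0125],
    [-0.0015,-0.0188,0,0,0,-0.025],
    [-0.0026,-0.0282,0,0,0,-0.0375],
    [-0.0039,-0.0376,0,0,0,-0.05],
    [-0.0054,-0.0469,0,0,0,-0.0625],
    [-0.0072,-0.0561,0,0,0,-0.075],
    [-0.0093,-0.0653,0,0,0,-0.0875],
    [-0.0115,-0.0745,0,0,0,-0.1],
    [-0.0139,-0.0835,0,0,0,-0.1125],
    [-0.0139,-0.0835,0,0,0,-0.1125],
  ],
)

```text
t: 11.6
tcp_pos: [0.3754, -0.2978, 0.1238]
tcp_rot: [0.542, 0.84, 0.0, -0.0]
contact_force: [4.5, 1.5, -4.3]
width: 0.0174
```

>>> play_rows(
  moves=[
    [0,0,0,0,0,0],
    [0,0,0,0,0,0],
    [0,0,0,0,0,0],
    [0,0,0,0,0,0],
    [0,0,0,0,0,0],
    [0,0,0,0,0,0],
    [0,0,0,0,0,0],
    [0,0,0,0,0,0],
    [0,0,0,0,0,0],
    [0,0,0,0,0,0],
  ],
)

```text
t: 12.85
tcp_pos: [0.3755, -0.2979, 0.1239]
tcp_rot: [0.542, 0.84, 0.0, -0.0]
contact_force: [2.9, 2.9, -3.5]
width: 0.0168
```

```bash
python3 - <<'E'
from h import *
p,d=snap('side','s5');p2,d2=snap('top','t5')
a=cv2.resize(p[120:300,160:360],None,fx=3.4,fy=3.4,interpolation=2)[:560]
b=cv2.resize(p2[140:270,180:340],None,fx=4.7,fy=4.7,interpolation=2)
cv2.imwrite('pics/s5c.png',a[:,:,::-1]);cv2.imwrite('pics/t5c.png',b[:,:,::-1])
plan([.428,-.250,.113],1.526)
C=cloud('top',d2); m=(C[...,2]>.08)&(C[...,2]<.11)&(C[...,0]<.41)&(C[...,0]>.3)&(C[...,1]<-.15)&(C[...,1]>-.42)
Q=C[m];print(len(Q),cv2.fitLine(Q[:,:2].astype(np.float32),cv2.DIST_HUBER,0,.01,.01).ravel(),Q[Q[:,0].argmin()])
E
```

```text
t 12.95 tcp [ 0.3755 -0.2979  0.1239] yaw 1.996 w 0.0169 F [ 3.5  2.8 -3. ]
d [0.073 0.225 0.036] [-0.    -0.     0.235]
167 [ 0.34029883 -0.94031733  0.38466153 -0.30526996] [ 0.33900255 -0.22333964  0.08017317]
```

View pics/s5c.png

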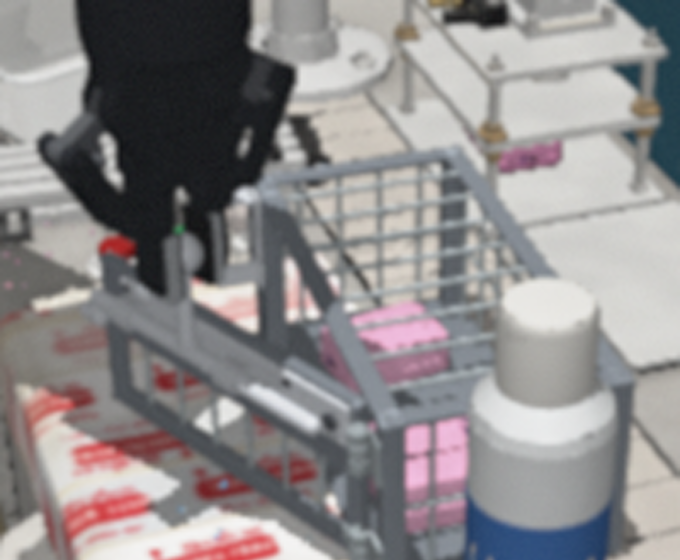

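View pics/t5c.png

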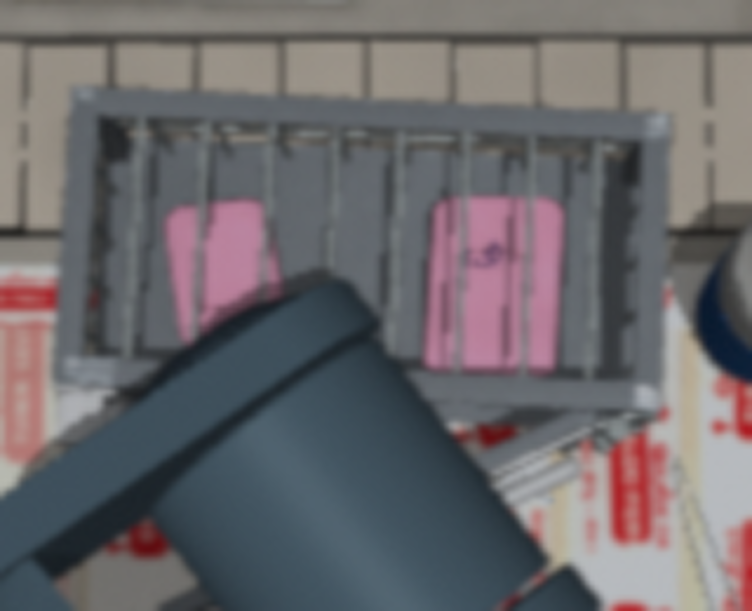

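The gate stands open with the ball still in the pads at (185, 250). The hinge is at the right end, and the moulds and can are undisturbed. Its free edge is at x≈0.339, which gives about 0.47 rad. The knob is still 113 mm from the hinge, so the draw is about 37 mm. Handing in.

```bash
python3 -c "
from plant import *
close_job();s=sense();print(s['t'],s['tcp_pos'],s['width'])"
```

```text
the job is handed in; nothing more can be done
the job is handed in; nothing more can be done
```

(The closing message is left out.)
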